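# Stack the tapered handle blanks crosswise

## Task

On the stacking board two tapered knife-handle blanks lie one on the other, thick end over thin end, so that their top is level. Take the two tapered blanks from the sloping rack and build the next layer in the same way: lay one, flat side down, across the middle of the lower pair, at right angles to it, and lay the other lengthwise on top of that one, turned end for end, so that the stack's top is level again. Leave the lower pair, the finished handle on the rack and everything else on the counter where they are.

Things in the scene. Friction and masses are not known exactly. Their poses are not given: they have to be found in the camera images.
- blank1_mid (a point): Plain wooden wedge-shaped handle blank on the rack: 120 mm long, 38 wide, 38 thick at one end, 20 at the other (29 midway), about 0.1 kg. Point: the blank's centre, 14.5 mm above mid-underside. x runs along the underside from thick to thin end, y across the width, z square to the underside, upwards through the blank. Underside lies on the slope, length up and down it, thick end up or down.
- blank2_mid (a point): Second blank on the rack, same shape, size and axes as blank1 (120 x 38 mm, 38 to 20 thick). Point: the blank's centre, 14.5 mm above mid-underside. x runs along the underside from thick to thin end, y across the width, z square to the underside, upwards through the blank. Thick end up or down the slope.
- blank1_top (a point): Middle of blank1's sloping face, 29 mm above the middle of its underside; z is the outward normal of that sloping face, x points down the taper to the thin end.
- blank2_top (a point): The same point and axes on blank2.
- blank1: blank1 itself: origin at the middle of its underside, axes as blank1_mid.
- blank2: blank2 itself: origin at the middle of its underside, axes as blank2_mid.
- lower1_mid (a point): Bottom blank of the stack on the board (shape and size as blank1), lying on its flat underside. Point: the blank's centre, 14.5 mm above mid-underside. x runs along the underside from thick to thin end, y across the width, z square to the underside, upwards through the blank.
- lower2_mid (a point): Blank (as blank1) lying lengthwise on lower1's sloping face, turned end for end, so that the pair's top is level. Point: the blank's centre, 14.5 mm above mid-underside. x runs along the underside from thick to thin end, y across the width, z square to the underside, upwards through the blank; so z leans 8.5 degrees.
- lower2_top (a point): Middle of the level top of the lower pair, 58 mm above the board's top; z is up, x points towards lower2's thin end. The top is 38 mm wide and about 120 mm long, along the pair.
- board: Pale wooden stacking board, 220 x 200 x 12 mm, fixed; origin in the middle of its underside (z = 0 on the counter). The stack stands in its middle, the pair's length along the board's x.
- rack_mid (a point): Middle of the grey-painted rack's slope, 72 mm above the counter; fixed. x is level, from low to high edge; y across; z up. The slope (155 x 270 mm) rises at 35 degrees along x, roughly faces the robot, and has an 8 mm lip at its low edge. On it lie three pieces side by side, 92 mm apart, their middles level with this point: blank1, blank2, finished handle, in any order.
- rack_rail (a point): Middle of the level steel rail (10 mm thick, 256 mm long along the rack's y) which runs 145 mm straight above the middle of the three pieces, on two end arms that come from behind. It stands in the way of a gripper coming straight down; square to the slope there is room in front of it.
- handle_mid (a point): Centre of a finished eight-sided knife handle, 118 mm long, 28 mm across, not tapered, with a black collar; also on the rack; loose, to be left where it is.
- offcut: Small wooden offcut, 34 x 24 x 14 mm, near a corner of the board; origin under its middle; loose, to be left where it is.
- brush: Dusting brush 180 mm long, 42 mm wide, 20 mm high, lying between rack and board; origin under its middle; loose, to be left where it is.
- tin: Round metal tin, 72 mm across, 40 mm high, on the counter beyond; origin under its middle; loose, to be left where it is.
Not all that is in view belongs to the job. What is shaped like the blank2 but green or purple is not meant.

How it is judged:
On the way:
1. one blank lies flat, crosswise and centred on the lower pair, let go (((horizontal distance between blank1_mid and lower2_top below 0.018 m and angle between the x axis of blank1_mid and the x axis of lower1_mid, either way round above 1.36 rad and angle between blank1_mid's own z axis and vertical below 0.05 rad and height (world z) of blank1_mid between 0.078 and 0.091 m and contact force between blank1 and the fingers below 0.3 N and linear speed of blank1 below 0.02 m/s and angular speed of blank1 below 0.2 rad/s) or (horizontal distance between blank2_mid and lower2_top below 0.018 m and angle between the x axis of blank2_mid and the x axis of lower1_mid, either way round above 1.36 rad and angle between blank2_mid's own z axis and vertical below 0.05 rad and height (world z) of blank2_mid between 0.078 and 0.091 m and contact force between blank2 and the fingers below 0.3 N and linear speed of blank2 below 0.02 m/s and angular speed of blank2 below 0.2 rad/s))), for 0.2 s.
At the end, for the whole second after the job is handed in: One rack blank lies level (3 deg) across the lower pair, at 90 deg (12) and centred (18 mm); the other lies on it lengthwise (12 deg), centred (18 mm), turned end for end so its top is level (3 deg). Both let go, at rest; lower pair within 20 mm of its start, top level (3 deg) (distance of each of lower1_mid, lower2_mid from where it was at the start of the episode below 0.02 m and angle between lower2_top's own z axis and vertical below 0.05 rad and linear speed of each of blank1, blank2 below 0.02 m/s and angular speed of each of blank1, blank2 below 0.2 rad/s and contact force between each of blank1, blank2 and the fingers below 0.3 N and ((horizontal distance between blank1_mid and lower2_top below 0.018 m and angle between the x axis of blank1_mid and the x axis of lower1_mid, either way round above 1.36 rad and angle between each of blank1_mid, blank2_top's own z axis and vertical below 0.05 rad and height (world z) of blank1_mid between 0.078 and 0.091 m and horizontal distance between blank2_mid and blank1_mid below 0.018 m and angle between the y axis of blank2_mid and the y axis of blank1_mid, either way round below 0.21 rad and height (world z) of blank2_mid between 0.106 and 0.12 m) or (horizontal distance between blank2_mid and lower2_top below 0.018 m and angle between the x axis of blank2_mid and the x axis of lower1_mid, either way round above 1.36 rad and angle between each of blank2_mid, blank1_top's own z axis and vertical below 0.05 rad and height (world z) of blank2_mid between 0.078 and 0.091 m and horizontal distance between blank1_mid and blank2_mid below 0.018 m and angle between the y axis of blank1_mid and the y axis of blank2_mid, either way round below 0.21 rad and height (world z) of blank1_mid between 0.106 and 0.12 m))); the robot touches nothing.
It fails at once if the lower pair is pushed more than 30 mm (distance of any of lower1_mid, lower2_mid from where it was at the start of the episode above 0.03 m).
It fails at once if the finished handle or another bystander is moved more than 30 mm (distance of any of handle_mid, offcut, brush, tin from where it was at the start of the episode above 0.03 m).
It also fails if it takes over 67 s, if anything falls off the work surface, if the arm or the gripper's body presses on something with over 40 N, if the wrist force passes 120 N, or if a joint passes its speed limit or range.

## Robot

A 6-joint arm with a two-finger parallel gripper is mounted at the origin on the work surface. World frame = base frame: x ahead of the robot, y to its left, z up, the work surface at z = 0. Lengths are in m, angles in rad, forces in N, time in s.
With the tool pointing down it reaches from about 0.25 to 0.85 m from the base axis. Payload 12.5 kg.
Tool frame: the origin (TCP) lies at the very end of the fingers, on their centre line; the grasp point (between the pads) lies 19 mm behind it (ctrl.hold_point_z is the distance from the TCP to the grasp point, in m); z points along the fingers, y is the line along which they close (so a half turn about z gives the same grasp; the last joint's range is limited). The gripper opens to 93 mm and grips with 3 to 60 N. Pads are 15 mm wide; open, the fingers measure 128 mm over their backs; the gripper's body (75 mm by 188 mm) begins 65 mm behind the grasp point.
Start: joints at [-1.272, 0.351, 1.652, -0, 1.139, -0.085], TCP at [0.206, -0.51, 0.219] pointing down, gripper open.
Joint ranges: [-2.75, 2.75], [-0.79, 2.1], [0.01, 2.65], [-1.57, 4.71], [0.07, 3.14], [-2.87, 2.87]. Speed limits (rad/s): [2.22, 2.22, 2.79, 3.14, 3.14, 3.14].

## Interface

Orientations are given as a rotation vector (axis times angle).
In Python, from workcell import ctrl gives the robot as it stands. The module is installed in compiled form; this text tells all that it offers.
- The arm moves only by the tool arm_command, never from a script. Its argument "motion" is a list of rows, each a list of 6 numbers: the shift along the tool's x, y, z in m, then the turn, a rotation vector about the tool's x, y, z in rad. A call has exactly 10 rows; each row is the pose to reach, as a shift and turn from the pose commanded when the call began, along the tool's axes at that moment; what a row does not reach only later rows make up. A row lasts 1/8 s, in which the tool goes at most 62.5 mm and 10.7 degrees, less where a joint would pass 70% of its speed; a pose out of reach is approached as far as the arm can. A call with a gripper value outside its range is refused whole. "hand" is the opening, from -1 (shut) to 1 (fully open), set as the call begins (left out, the last holds). The fingers move at their own pace and stop on an object; "grip_force" is the grip in N (left out, the last holds). Time passes only in rows, so rows that repeat a pose let the fingers close, or fill a call up. It gives the time, the measured TCP pose, the force, the opening and the grip force at its end, in the units of the state.
- ctrl.read_state(): the state, without advancing time (a new reading comes with each control period).
- ctrl.snapshot(name): name is "side" or "top"; returns a dict with "image" (400x640x3 uint8, red, green, blue), "z_map" (400x640 float32, m along the optical axis (not along the pixel's ray), 0 where there is no reading), "fx", "fy", "cx", "cy" (pixels), "world_to_cam" (4x4, takes a point from world to camera coordinates). Camera axes: x right, y down, z forward; pixel columns grow to the right and rows downward; lengths in m; the calibration is good to about 2 mm. A picture is of the moment at which its call begins.
- ctrl.finish_job(): hands the job in; it is judged then, once.
The state is a dict: "time_s": time; "qpos": joint angles; "joint_velocities": joint speeds; "tau": joint torques, N m; "position": TCP position; "eef_rot": TCP orientation; "wrist_force": force on the tool from outside, world axes, zero at the start; "moment": the same for the moment, N m; "finger_gap": opening from 0.0 (shut) to 1.0 (fully open); "gripper_force": force on a finger pad.
Only numpy, scipy, OpenCV 4.12 (cv2) and the standard library are available. Lean on these libraries where they do the work, as an engineer would, in place of code of your own. Each camera call takes 0.05 s, during which the arm holds its last target. There are 200 camera calls.

## Working session

There is one attempt and no reset: what is moved stays moved. The work goes in short steps, Python scripts to look and compute and a tool call to move; the robot and the scene stay as the last step left them, time stands still between calls to the robot, and variables do not carry over. Pictures are saved under pics/ and viewed, at most 10 in all, crops included, and the job is handed in when it is done.

Besides the shell and the picture viewer there is one more tool, called after "Emit:" by a JSON object that holds its "op" and its "data", one argument or row to a line. arm_command: Moves the arm, as the interface text tells. Its arguments: {"type":"object","properties":{"motion":{"type":"array","items":{"type":"array","items":{"type":"number"}}},"hand":{"type":"number"},"grip_force":{"type":"number"}},"required":["motion"]}

```bash
mkdir -p pics; cat > h.py <<'E'
import numpy as np, cv2
from workcell import ctrl
from scipy.spatial.transform import Rotation as R
def snap(n):
    s=ctrl.snapshot(n); return s
def cloud(s):
    z=s["z_map"]; v,u=np.mgrid[:z.shape[0],:z.shape[1]]
    p=np.stack([(u-s["cx"])/s["fx"]*z,(v-s["cy"])/s["fy"]*z,z],-1)
    T=np.linalg.inv(s["world_to_cam"]); w=p@T[:3,:3].T+T[:3,3]; w[z<=0]=np.nan
    return w
E
python3 - <<'E'
from h import *
for n in("top","side"):
    s=snap(n); cv2.imwrite(f"pics/{n}0.png",s["image"][:,:,::-1]); np.savez(f"{n}0.npz",w=cloud(s),im=s["image"])
    T=np.linalg.inv(s["world_to_cam"]); print(n,s["fx"],T.round(3).tolist())
st=ctrl.read_state(); print(st, ctrl.hold_point_z)
E
```

```text
top 475.18197174358346 [[-0.023, -0.991, 0.13, 0.359], [-0.999, 0.019, -0.03, 0.008], [0.027, -0.131, -0.991, 1.374], [0.0, 0.0, 0.0, 1.0]]
side 364.5010895322058 [[0.965, -0.172, 0.198, 0.367], [-0.262, -0.616, 0.743, -0.636], [-0.006, -0.769, -0.639, 0.664], [0.0, 0.0, 0.0, 1.0]]
{'time_s': 0.1, 'qpos': array([-1.27160546e+00,  3.51189451e-01,  1.65236181e+00, -3.33447309e-05,
        1.13911385e+00, -8.45773204e-02]), 'joint_velocities': array([-7.03590595e-05, -7.95555903e-05, -2.71627462e-03, -1.89922581e-04,
        5.45348906e-04,  6.23258240e-04]), 'tau': array([ 1.05974454e-03, -4.98028636e+01, -2.85702592e+01,  7.00737513e-02,
        2.38687545e-02,  7.30040028e-08]), 'position': array([ 0.20586311, -0.50967794,  0.21815073]), 'eef_rot': array([-3.08288622e+00, -5.98947998e-01,  2.27633790e-04]), 'wrist_force': array([ 0.05296325,  0.04854075, -0.95637585]), 'moment': array([ 0.03742333, -0.04315456,  0.00468964]), 'gripper_force': 0.0, 'finger_gap': 0.9998265085832856} 0.0188
```

View pics/top0.png

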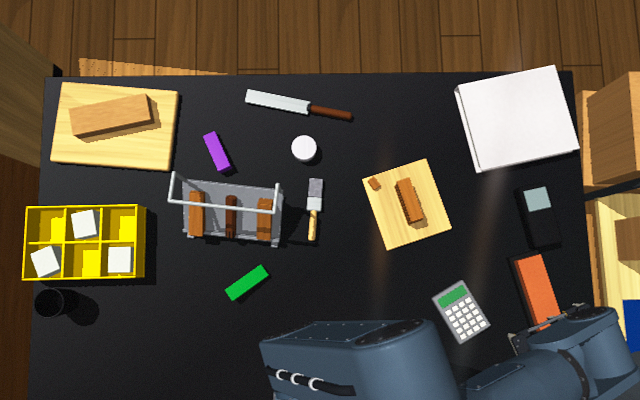

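View pics/side0.png

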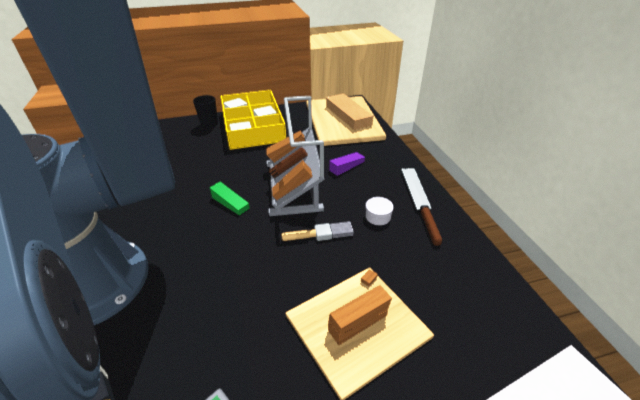

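The top view shows the rack at about (230,210). What could be taken for a blank:
- (195,213): orange wedge on the rack
- (264,218): orange wedge on the rack
- (231,216): the dark finished handle
- (112,117): a block on the other board
- (217,152) and (247,282): the purple and green wedges
- (375,183): the offcut
- (410,200): the lower pair

By the description I choose the two orange wedges on the rack, and I'll check them in a crop.

```bash
python3 - <<'E'
from h import *
a=np.load("top0.npz"); im=a["im"]; w=a["w"]; b=np.load("side0.npz")
c1=cv2.resize(im[165:255,160:300],None,fx=5,fy=5,interpolation=2); c2=cv2.resize(b["im"][90:220,230:360],None,fx=4,fy=4)
cv2.imwrite("pics/crop.png",np.hstack([c1[:450,:],cv2.resize(b["im"][120:220,255:332],(346//2*2,450))[:,:100000]])[:,:,::-1][:, :].copy() if 0 else c1[:,:,::-1])
def plane(P):
    for _ in range(4):
        c=P.mean(0); n=np.linalg.svd(P-c,full_matrices=False)[2][2]; n*=np.sign(n[2]); d=(P-c)@n; P=P[abs(d)<max(.0015,1.5*d.std())]
    return n,c,len(P)
hsv=cv2.cvtColor(im,cv2.COLOR_RGB2HSV)
for nm,(u0,u1,v0,v1) in dict(L=(183,208,188,240),M=(224,240,190,242),Rr=(252,276,192,242),stack=(392,430,172,228),off=(366,384,174,194)).items():
    h=hsv[v0:v1,u0:u1].astype(int); m=(h[...,0]<18)&(h[...,1]>(140 if nm in('stack','off') else 120))
    P=w[v0:v1,u0:u1][m]; C=im[v0:v1,u0:u1][m]; P=P[~np.isnan(P[:,0])]
    n,c,k=plane(P); print(nm,m.sum(),k,"n",n.round(3),"c",c.round(4),"tilt",np.degrees(np.arccos(n[2])).round(1), P.min(0).round(3),P.max(0).round(3))
    q=P[abs((P-c)@n)<.003]; r=cv2.minAreaRect((q[:,:2]*1000).astype(np.float32)); print("  rect",[np.round(x,1) for x in r])
# grey slope
h=hsv[180:245,178:285].astype(int); P=w[180:245,178:285]; m=(h[...,1]<60)&(P[...,2]>.03)&(P[...,2]<.125)
n,c,k=plane(P[m]); print("slope",k,n.round(3),c.round(4),np.degrees(np.arccos(n[2])))
# board
h=hsv[155:255,355:455]; m=(h[...,0]>14)&(h[...,0]<30)&(h[...,2]>150); q=np.argwhere(m)
P=w[155:255,355:455][m]; P=P[abs(P[:,2]-.012)<.006]; r=cv2.minAreaRect((P[:,:2]*1000).astype(np.float32)); print("board",r,P[:,2].mean())
E
```

```text
L 638 407 n [-0.437  0.03   0.899] c [0.5139 0.3238 0.0946] tilt 26.0 [ 0.462  0.298 -0.008] [0.577 0.348 0.127]
  rect [array([516.6, 323.2]), array([ 37.2, 111.4]), np.float64(82.8)]
M 355 203 n [-0.577 -0.286  0.765] c [0.5046 0.2307 0.0932] tilt 40.1 [0.455 0.213 0.048] [0.565 0.248 0.132]
  rect [array([504.4, 230.9]), array([ 22.6, 101.4]), np.float64(82.1)]
Rr 526 318 n [-0.678  0.073  0.732] c [0.4893 0.1422 0.0942] tilt 43.0 [0.448 0.116 0.042] [0.555 0.164 0.139]
  rect [array([492. , 141.3]), array([35.8, 89.4]), np.float64(83.4)]
stack 806 469 n [ 0.162 -0.721  0.674] c [ 0.5487 -0.2627  0.0661] tilt 47.6 [ 0.479 -0.323  0.003] [ 0.614 -0.227  0.079]
  rect [array([ 548.2, -260.4]), array([123.9,  24. ]), np.float64(17.4)]
off 110 53 n [-0.058 -0.276  0.959] c [ 0.606  -0.1672  0.025 ] tilt 16.4 [ 0.587 -0.19   0.007] [ 0.626 -0.153  0.032]
  rect [array([ 605.7, -168.9]), array([33.8, 23.3]), np.float64(35.4)]
slope 1845 [-0.565  0.076  0.822] [0.5379 0.2273 0.0853] 34.731918179074434
board ((546.4581909179688, -263.69464111328125), (220.20028686523438, 201.8068389892578), 17.67059898376465) 0.012088466947256963
```

View pics/crop.png

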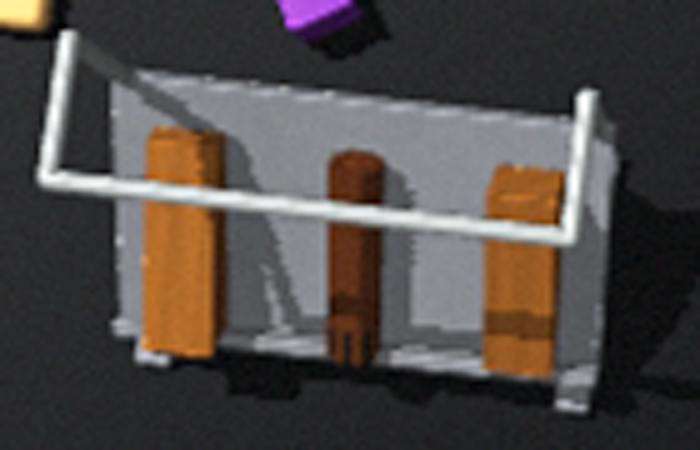

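The crop shows the left piece at (180,240) with its thick end down the slope (face tilted 26°). The right piece at (525,270) has its thick end up (43°). The dark eight-sided handle lies between them at (355,260). The measured points agree with the given geometry (slope 34.7°, pitch about 91 mm, board 220x202).

```bash
cat >> h.py <<'E'
def tool(yaw,tilt=0):   # yaw of tool x (deg), pointing down; tilt: rotates tool about its own y (deg)
    y=np.radians(yaw); x=np.array([np.cos(y),np.sin(y),0]); z=np.array([0,0,-1.])
    return R.from_matrix(np.stack([x,np.cross(z,x),z],1))*R.from_rotvec([0,np.radians(tilt),0])
def rel(p0,r0,p1,r1):
    return np.r_[r0.inv().apply(np.array(p1)-p0),(r0.inv()*r1).as_rotvec()].round(4).tolist()
def now():
    s=ctrl.read_state(); return s["position"],R.from_rotvec(s["eef_rot"])
E
python3 - <<'E'
from h import *
w=np.load("top0.npz")["w"]
P=w[160:240,385:435].reshape(-1,3); P=P[(abs(P[:,2]-.07)<.005)]
r=cv2.minAreaRect((P[:,:2]*1000).astype(np.float32)); print("stacktop",len(P),r,P[:,2].mean())
w2=np.load("side0.npz")["w"].reshape(-1,3); P=w2[(abs(w2[:,2]-.07)<.004)&(np.hypot(w2[:,0]-.547,w2[:,1]+.263)<.08)]
print("side",len(P),cv2.minAreaRect((P[:,:2]*1000).astype(np.float32)),P[:,2].mean())
p,r=now()
A=([.45,-.2,.35],tool(107.7)); t=tool(172.6,-35); print(t.as_matrix().round(3))
n=-t.as_matrix()[:,2]; 
B=(np.array([.507,.141,.072])+.106*n,t)
print(rel(p,r,*A)); print(rel(*A,*B))
E
```

```text
stacktop 556 ((550.2699584960938, -262.31591796875), (122.07801055908203, 39.18619918823242), 17.61722183227539) 0.06999010601546234
side 1144 ((548.01025390625, -265.3080139160156), (121.69849395751953, 39.21509552001953), 16.916799545288086) 0.06952473223338919
[[-0.812  0.129  0.569]
 [ 0.106  0.992 -0.074]
 [-0.574  0.    -0.819]]
[0.3423, -0.1959, -0.1316, -0.0008, -0.0008, -1.4959]
[0.3333, 0.1029, 0.1912, -0.3455, -0.5433, -1.0957]
```

Emit:
{"op": "arm_command", "data": {
  "motion": [
    [0.034,-0.02,-0.03,0,0,-0.15],
    [0.07,-0.04,-0.06,0,0,-0.3],
    [0.11,-0.06,-0.09,0,0,-0.45],
    [0.15,-0.08,-0.12,0,0,-0.6],
    [0.19,-0.11,-0.132,0,0,-0.78],
    [0.23,-0.13,-0.132,0,0,-0.96],
    [0.27,-0.155,-0.132,0,0,-1.14],
    [0.31,-0.18,-0.132,0,0,-1.32],
    [0.342,-0.196,-0.132,0,0,-1.496],
    [0.342,-0.196,-0.132,0,0,-1.496]
  ],
  "hand": 0.29
}}

```text
time_s: 1.35
position: [0.4505, -0.1987, 0.3502]
eef_rot: [-1.848, -2.54, -0.0]
wrist_force: [0.0, -0.7, 0.1]
finger_gap: 0.643
gripper_force: 0.0
```

```bash
python3 - <<'E'
from h import *
p,r=now(); s=ctrl.read_state(); print(p,s["qpos"].round(2),s["finger_gap"])
t=tool(172.6,-35); n=-t.as_matrix()[:,2]; G=np.array([.507,.141,.072])
print(rel(p,r,G+.106*n,t))
E
```

```text
[ 0.45047707 -0.19866547  0.35021474] [-0.51  0.14  1.6   0.    1.4  -0.82] 0.6432869417095035
[0.3316, 0.1035, 0.1916, -0.3443, -0.5448, -1.0919]
```

Emit:
{"op": "arm_command", "data": {
  "motion": [
    [0.037,0.0115,0.021,-0.038,-0.06,-0.121],
    [0.074,0.023,0.043,-0.077,-0.121,-0.243],
    [0.111,0.0345,0.064,-0.115,-0.182,-0.364],
    [0.147,0.046,0.085,-0.153,-0.242,-0.485],
    [0.184,0.0575,0.106,-0.191,-0.303,-0.607],
    [0.221,0.069,0.128,-0.23,-0.363,-0.728],
    [0.258,0.0805,0.149,-0.268,-0.424,-0.849],
    [0.295,0.092,0.17,-0.306,-0.484,-0.971],
    [0.3316,0.1035,0.1916,-0.3443,-0.5448,-1.0919],
    [0.3316,0.1035,0.1916,-0.3443,-0.5448,-1.0919]
  ]
}}

```text
time_s: 2.6
position: [0.4467, 0.1476, 0.1578]
eef_rot: [0.166, 2.526, -0.054]
wrist_force: [0.9, -0.6, 0.5]
finger_gap: 0.647
gripper_force: 0.0
```

```bash
python3 - <<'E'
from h import *
p,r=now(); s=ctrl.read_state(); print(p,s["qpos"].round(2))
t=tool(172.6,-35); n=-t.as_matrix()[:,2]; G=np.array([.507,.141,.072])
print(rel(p,r,G+.006*n,t))
s=snap("side"); cv2.imwrite("pics/s1.png",cv2.resize(s["image"][70:230,190:390],None,fx=3,fy=3)[:,:,::-1])
E
```

```text
[0.44665231 0.1476262  0.15779068] [ 0.39  0.15  2.27 -1.04  0.34 -0.12]
[-0.0005, 0.0014, 0.0991, -0.0024, -0.0002, -0.0014]
```

View pics/s1.png

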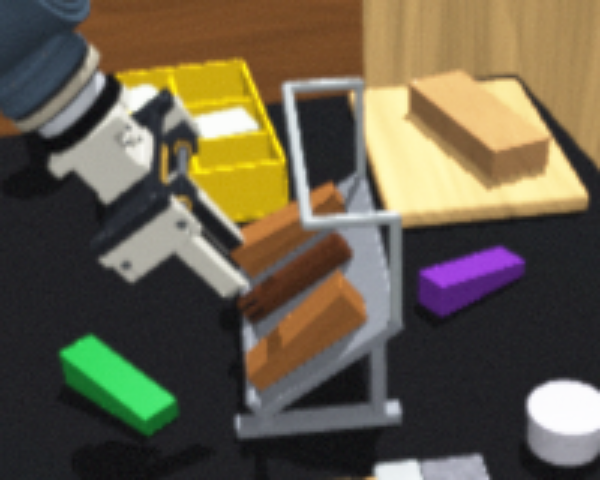

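The picture shows the gripper square to the slope at (190,240), in front of the rail and above the near blank at (305,330). Next I move in.

Emit:
{"op": "arm_command", "data": {
  "motion": [
    [0,0.0007,0.012,-0.002,0,-0.001],
    [0,0.0014,0.024,-0.002,0,-0.001],
    [0,0.0014,0.036,-0.002,0,-0.001],
    [0,0.0014,0.048,-0.002,0,-0.001],
    [0,0.0014,0.06,-0.002,0,-0.001],
    [0,0.0014,0.07,-0.002,0,-0.001],
    [0,0.0014,0.08,-0.002,0,-0.001],
    [0,0.0014,0.09,-0.002,0,-0.001],
    [0,0.0014,0.099,-0.002,0,-0.001],
    [0,0.0014,0.099,-0.002,0,-0.001]
  ]
}}

```text
time_s: 3.9
position: [0.5064, 0.1432, 0.0845]
eef_rot: [0.169, 2.535, -0.057]
wrist_force: [-0.4, -0.7, 0.1]
finger_gap: 0.641
gripper_force: 0.0
```

```bash
python3 - <<'E'
from h import *
p,r=now(); s=ctrl.read_state(); print(p,s["qpos"].round(2))
t=tool(172.6,-35); n=-t.as_matrix()[:,2]; G=np.array([.507,.141,.072])
print(rel(p,r,G+.006*n,t))
s=snap("side"); cv2.imwrite("pics/s2.png",cv2.resize(s["image"][100:220,230:360],None,fx=4,fy=4)[:,:,::-1])
E
```

```text
[0.50638988 0.1432275  0.08451738] [ 0.32  0.4   2.19 -1.57  0.25  0.38]
[0.0064, -0.0021, 0.0048, -0.0056, -0.0094, -0.0022]
```

View pics/s2.png

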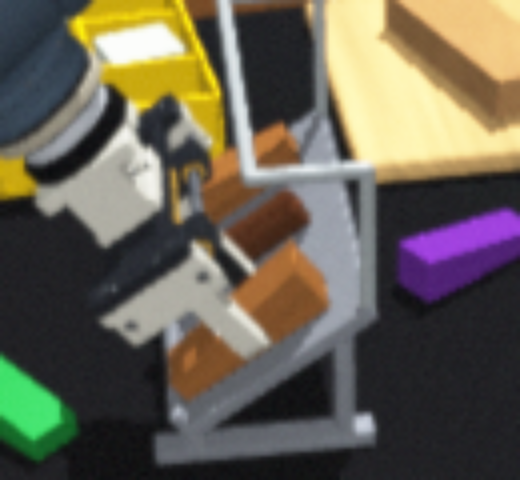

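The fingers straddle the near blank at (245,320), but joint 4 has reached its range limit (-1.57). I'll back off a little and use a tool tilt of 28° instead of 35°, and make up the difference when placing.

```bash
python3 - <<'E'
from h import *
p,r=now()
t=tool(172.6,-35); n=-t.as_matrix()[:,2]; t2=tool(172.6,-28);n2=-t2.as_matrix()[:,2]; G=np.array([.507,.141,.072])
print(rel(p,r,G+.006*n+.045*n2,t2))
E
```

```text
[0.0011, -0.0024, -0.0396, -0.0053, 0.1128, -0.0024]
```

Emit:
{"op": "arm_command", "data": {
  "motion": [
    [0,-0.001,-0.01,0,0,0],
    [0,-0.002,-0.02,0,0,0],
    [0.001,-0.002,-0.03,0,0.02,0],
    [0.001,-0.002,-0.04,-0.005,0.05,-0.002],
    [0.001,-0.002,-0.04,-0.005,0.08,-0.002],
    [0.001,-0.002,-0.04,-0.005,0.113,-0.002],
    [0.001,-0.002,-0.04,-0.005,0.113,-0.002],
    [0.001,-0.002,-0.04,-0.005,0.113,-0.002],
    [0.001,-0.002,-0.04,-0.005,0.113,-0.002],
    [0.001,-0.002,-0.04,-0.005,0.113,-0.002]
  ]
}}

```text
time_s: 5.2
position: [0.4823, 0.1447, 0.1169]
eef_rot: [0.171, 2.648, -0.043]
wrist_force: [0.6, -0.3, -0.3]
finger_gap: 0.65
gripper_force: 0.0
```

```bash
python3 - <<'E'
from h import *
p,r=now();print(p,ctrl.read_state()["qpos"].round(2))
t=tool(172.6,-35); n=-t.as_matrix()[:,2]; t2=tool(172.6,-28); G=np.array([.507,.141,.072])
print(rel(p,r,G+.006*n,t2))
E
```

```text
[0.48230004 0.14472778 0.11690649] [ 0.31  0.29  2.16 -0.71  0.31 -0.5 ]
[-0.0003, -0.0005, 0.0454, -0.0002, -0.0003, -0.0]
```

Emit:
{"op": "arm_command", "data": {
  "motion": [
    [0,0,0.006,0,0,0],
    [0,0,0.012,0,0,0],
    [0,0,0.018,0,0,0],
    [0,0,0.024,0,0,0],
    [0,0,0.03,0,0,0],
    [0,-0.0005,0.036,0,0,0],
    [0,-0.0005,0.041,0,0,0],
    [0,-0.0005,0.045,0,0,0],
    [0,-0.0005,0.045,0,0,0],
    [0,-0.0005,0.045,0,0,0]
  ]
}}

```text
time_s: 6.45
position: [0.5033, 0.1415, 0.0774]
eef_rot: [0.172, 2.648, -0.043]
wrist_force: [0.4, 0.5, -0.5]
finger_gap: 0.646
gripper_force: 0.0
```

```bash
python3 - <<'E'
from h import *
p,r=now();print(p,ctrl.read_state()["qpos"].round(2))
t=tool(172.6,-35); n=-t.as_matrix()[:,2]; t2=tool(172.6,-28); G=np.array([.507,.141,.072])
print(rel(p,r,G+.006*n,t2))
E
```

```text
[0.50333766 0.14154922 0.07736603] [ 0.29  0.4   2.14 -0.93  0.24 -0.29]
[-0.0, -0.0001, 0.0005, 0.0, -0.0002, -0.0003]
```

Pose reached. Now I close the fingers.

Emit:
{"op": "arm_command", "data": {
  "motion": [
    [0,0,0,0,0,0],
    [0,0,0,0,0,0],
    [0,0,0,0,0,0],
    [0,0,0,0,0,0],
    [0,0,0,0,0,0],
    [0,0,0,0,0,0],
    [0,0,0,0,0,0],
    [0,0,0,0,0,0],
    [0,0,0,0,0,0],
    [0,0,0,0,0,0]
  ],
  "hand": -1,
  "grip_force": 30
}}

```text
time_s: 7.7
position: [0.5034, 0.1415, 0.0774]
eef_rot: [0.172, 2.648, -0.043]
wrist_force: [-1.1, -2.0, 5.3]
finger_gap: 0.407
gripper_force: 29.9
```

```bash
python3 - <<'E'
from h import *
p,r=now();s=ctrl.read_state();print(p,s["finger_gap"]*93,s["gripper_force"],s["wrist_force"])
# measure top face of R where visible
s=snap("side");np.savez("side1.npz",w=cloud(s),im=s["image"])
a=np.load("side0.npz");im=a["im"];w=a["w"]
E
```

```text
[0.50336294 0.14147141 0.07737639] 37.83184805299426 29.865977615118027 [-1.09176255 -2.01694288  5.2875253 ]
```

Emit:
{"op": "arm_command", "data": {
  "motion": [
    [0.0005,0,-0.005,0,0,0],
    [0.0015,0,-0.012,0,0,0],
    [0.0025,0,-0.022,0,0,0],
    [0.004,0,-0.034,0,0,0],
    [0.006,0,-0.048,0,0,0],
    [0.0075,0,-0.062,0,0,0],
    [0.009,0,-0.076,0,0,0],
    [0.011,0,-0.09,0,0,0],
    [0.013,0,-0.11,0,0,0],
    [0.013,0,-0.11,0,0,0]
  ]
}}

```text
time_s: 9.0
position: [0.4406, 0.15, 0.1693]
eef_rot: [0.171, 2.647, -0.041]
wrist_force: [-0.2, 0.5, -1.6]
finger_gap: 0.405
gripper_force: 29.9
```

```bash
python3 - <<'E'
from h import *
p,r=now();s=ctrl.read_state();print(p,s["qpos"].round(2),s["finger_gap"]*93,s["gripper_force"],s["wrist_force"])
s=snap("side");cv2.imwrite("pics/s3.png",cv2.resize(s["image"][70:230,190:390],None,fx=3,fy=3)[:,:,::-1])
# place: TCP offset from G in tool frame
t=tool(172.6,-35); n=-t.as_matrix()[:,2]; t2=tool(172.6,-28)
off=t2.inv().apply(.006*n); print(off)
P=tool(107.5,7); 
C=np.array([.549,-.2637,.070])
g=C+P.apply(off); print("place tcp",g)
print(rel(p,r,g+[0,0,.12],P))
E
```

```text
[0.44058082 0.14997637 0.16932256] [ 0.36  0.12  2.2  -0.55  0.44 -0.63] 37.645724145716706 29.863704442977905 [-0.15208496  0.4515309  -1.59113303]
[ 7.31216060e-04 -4.22967422e-21 -5.95527691e-03]
place tcp [ 0.549  -0.2637  0.076 ]
[-0.1545, -0.3963, 0.0517, 0.2118, 0.5434, 1.1332]
```

View pics/s3.png

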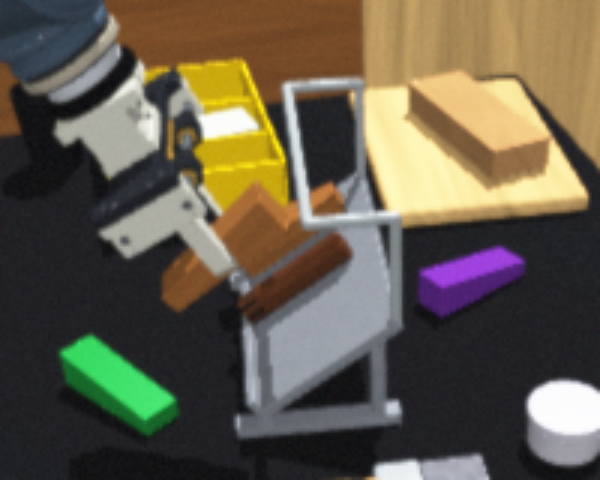

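The blank is held squarely, clear of the slope, at (230,240). The handle and the second blank are undisturbed. Now I carry it to above the stack.

Emit:
{"op": "arm_command", "data": {
  "motion": [
    [-0.008,-0.02,0.003,0.011,0.027,0.057],
    [-0.023,-0.06,0.008,0.032,0.081,0.17],
    [-0.04,-0.103,0.013,0.055,0.141,0.295],
    [-0.059,-0.151,0.02,0.08,0.206,0.431],
    [-0.077,-0.198,0.026,0.106,0.272,0.567],
    [-0.096,-0.246,0.032,0.131,0.337,0.703],
    [-0.114,-0.293,0.038,0.157,0.402,0.839],
    [-0.13,-0.333,0.043,0.178,0.456,0.952],
    [-0.144,-0.369,0.048,0.197,0.505,1.054],
    [-0.1545,-0.3963,0.0517,0.2118,0.5434,1.1332]
  ]
}}

```text
time_s: 10.3
position: [0.549, -0.2662, 0.1937]
eef_rot: [-1.803, -2.445, -0.106]
wrist_force: [0.8, 0.7, -1.7]
finger_gap: 0.42
gripper_force: 29.0
```

```bash
cat >> h.py <<'E'
def wood(s,ctr,zr,rad=.11):
    w=cloud(s); h=cv2.cvtColor(s["image"],cv2.COLOR_RGB2HSV).astype(int)
    m=(h[...,0]<18)&(h[...,1]>120)&(abs(w[...,2]-np.mean(zr))<(zr[1]-zr[0])/2)&(np.hypot(w[...,0]-ctr[0],w[...,1]-ctr[1])<rad)
    return w[m],m
def plane(P):
    for _ in range(5):
        c=P.mean(0); n=np.linalg.svd(P-c,full_matrices=False)[2][2]; n*=np.sign(n[2]); d=(P-c)@n; P=P[abs(d)<max(.002,1.5*d.std())]
    return n,c,len(P)
E
python3 - <<'E'
from h import *
p,r=now();s=ctrl.read_state();print(p,s["qpos"].round(2),s["finger_gap"]*93,s["gripper_force"],s["wrist_force"])
P=tool(107.5,7)
print(rel(p,r,np.array([.549,-.2637,.196]),P))
s=snap("side");cv2.imwrite("pics/s4.png",cv2.resize(s["image"][130:400,230:480],None,fx=2.2,fy=2.2)[:,:,::-1])
E
```

```text
[ 0.54897563 -0.26621566  0.19369224] [-0.56  0.53  1.44  0.08  1.26 -0.89] 39.06118948504474 29.01243767235428 [ 0.83620339  0.70677447 -1.71396977]
[0.0027, 0.0008, -0.002, -0.0035, -0.0014, -0.0055]
```

View pics/s4.png

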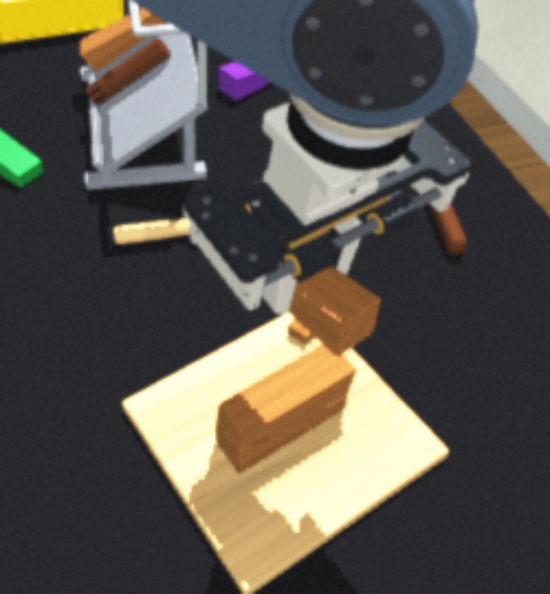

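Blank 1 is over the lower pair, crosswise, with its thick end face at (340,310) turned to the camera. I'll measure that end face to check its level and centring.

```bash
python3 - <<'E'
from h import *
s=snap("side"); p,r=now()
C=p.copy(); Pm=r*R.from_rotvec([0,np.radians(-7),0])
e=C-.06*Pm.as_matrix()[:,0]
q,m=wood(s,e,(.15,.27),.04); n,c,k=plane(q)
w=cloud(s); 
best=q[abs((q-c)@n)<.003]; print(k,len(q),n.round(3),c.round(4), "angle vs horizontal",np.degrees(np.arcsin(n[2])).round(2),"az",np.degrees(np.arctan2(n[1],n[0])).round(1))
X=Pm.as_matrix(); l=(best-p)@X; print("tool-level frame min/max",np.percentile(l,[1,99],axis=0).round(4).tolist())
print("bottom z",np.percentile(best[:,2],[1,99]), "underside expected",p[2]-.006)
E
```

```text
416 884 [-0.377 -0.477  0.794] [ 0.5604 -0.3097  0.2165] angle vs horizontal 52.57 az -128.4
tool-level frame min/max [[-0.0608, -0.0172, -0.0328], [-0.0223, 0.0208, -0.0062]]
bottom z [0.19949329 0.22595192] underside expected 0.18729083352521936
```

```bash
python3 - <<'E'
from h import *
s=snap("side"); p,r=now()
X=(r*R.from_rotvec([0,np.radians(-7),0])).as_matrix()
q,m=wood(s,p,(.15,.27),.09); l=(q-p)@X
E_=l[abs(l[:,0]+.06)<.006]; n,c,k=plane(E_); print("end",len(E_),k,n.round(3),c.round(4),np.percentile(E_,[1,99],axis=0).round(4).tolist())
T=l[(l[:,0]>-.055)&(l[:,2]<-.012)]; n,c,k=plane(T); print("top",len(T),k,n.round(3),c.round(4),"slope",np.degrees(np.arctan2(n[0],-n[2])))
E
```

```text
end 313 248 [ 0.997 -0.069  0.016] [-0.0589  0.0027 -0.0166] [[-0.0608, -0.0153, -0.0332], [-0.0542, 0.0221, 0.003]]
top 626 489 [-0.143  0.027  0.989] [-0.0333  0.0012 -0.0284] slope -171.74825697064753
```

It is level within about 1° and centred within 3 mm. Next I lower it.

```bash
python3 - <<'E'
from h import *
p,r=now();P=tool(107.5,7);print(p)
print(rel(p,r,[.549,-.2637,.081],P))
E
```

```text
[ 0.54875725 -0.26554381  0.19333224]
[-0.0121, 0.0012, 0.1117, -0.003, -0.0005, -0.0031]
```

Emit:
{"op": "arm_command", "data": {
  "motion": [
    [-0.001,0.001,0.008,-0.003,0,-0.003],
    [-0.002,0.001,0.02,-0.003,0,-0.003],
    [-0.004,0.001,0.035,-0.003,0,-0.003],
    [-0.006,0.001,0.051,-0.003,0,-0.003],
    [-0.007,0.001,0.067,-0.003,0,-0.003],
    [-0.009,0.001,0.083,-0.003,0,-0.003],
    [-0.0105,0.001,0.096,-0.003,0,-0.003],
    [-0.0115,0.001,0.105,-0.003,0,-0.003],
    [-0.0121,0.001,0.111,-0.003,0,-0.003],
    [-0.0121,0.001,0.111,-0.003,0,-0.003]
  ]
}}

```text
time_s: 11.7
position: [0.5492, -0.2624, 0.0833]
eef_rot: [-1.796, -2.455, -0.111]
wrist_force: [0.3, 0.2, -0.7]
finger_gap: 0.417
gripper_force: 29.0
```

```bash
python3 - <<'E'
from h import *
p,r=now();P=tool(107.5,7);print(p,ctrl.read_state()["wrist_force"])
print(rel(p,r,[.549,-.2637,.076],P))
E
```

```text
[ 0.549223   -0.26241026  0.08326096] [ 0.28931892  0.22391647 -0.66819895]
[-0.002, -0.0006, 0.0071, 0.001, 0.0001, 0.0021]
```

Emit:
{"op": "arm_command", "data": {
  "motion": [
    [0,-0.0005,0.001,0,0,0],
    [-0.001,-0.0005,0.002,0,0,0],
    [-0.001,-0.0005,0.003,0,0,0],
    [-0.001,-0.0005,0.004,0,0,0],
    [-0.0015,-0.0005,0.005,0,0,0],
    [-0.0015,-0.0005,0.005,0,0,0],
    [-0.0015,-0.0005,0.005,0,0,0],
    [-0.0015,-0.0005,0.005,0,0,0],
    [-0.0015,-0.0005,0.005,0,0,0],
    [-0.0015,-0.0005,0.005,0,0,0]
  ]
}}

```text
time_s: 12.95
position: [0.5491, -0.2634, 0.0783]
eef_rot: [-1.796, -2.455, -0.111]
wrist_force: [0.3, 0.0, -1.9]
finger_gap: 0.416
gripper_force: 29.0
```

Emit:
{"op": "arm_command", "data": {
  "motion": [
    [0,0,0.0005,0,0,0],
    [0,0,0.001,0,0,0],
    [0,0,0.0015,0,0,0],
    [0,0,0.002,0,0,0],
    [0,0,0.002,0,0,0],
    [0,0,0.002,0,0,0],
    [0,0,0.002,0,0,0],
    [0,0,0.002,0,0,0],
    [0,0,0.002,0,0,0],
    [0,0,0.002,0,0,0]
  ]
}}

```text
time_s: 14.2
position: [0.549, -0.2632, 0.0763]
eef_rot: [-1.796, -2.455, -0.111]
wrist_force: [-0.4, -0.3, -0.7]
finger_gap: 0.42
gripper_force: 29.0
```

Emit:
{"op": "arm_command", "data": {
  "motion": [
    [0,0,0.0005,0,0,0],
    [0,0,0.001,0,0,0],
    [0,0,0.0015,0,0,0],
    [0,0,0.002,0,0,0],
    [0,0,0.002,0,0,0],
    [0,0,0.002,0,0,0],
    [0,0,0.002,0,0,0],
    [0,0,0.002,0,0,0],
    [0,0,0.002,0,0,0],
    [0,0,0.002,0,0,0]
  ]
}}

```text
time_s: 15.45
position: [0.549, -0.2631, 0.0752]
eef_rot: [-1.796, -2.455, -0.111]
wrist_force: [-3.5, 1.4, 8.8]
finger_gap: 0.416
gripper_force: 29.0
```

Contact at 9 N. Release.

Emit:
{"op": "arm_command", "data": {
  "motion": [
    [0,0,0,0,0,0],
    [0,0,0,0,0,0],
    [0,0,0,0,0,0],
    [0,0,0,0,0,0],
    [0,0,0,0,0,0],
    [0,0,0,0,0,0],
    [0.001,0,-0.01,0,0,0],
    [0.004,0,-0.03,0,0,0],
    [0.008,0,-0.06,0,0,0],
    [0.012,0,-0.1,0,0,0]
  ],
  "hand": 0.29
}}

```text
time_s: 16.7
position: [0.5487, -0.2631, 0.1771]
eef_rot: [-1.796, -2.455, -0.111]
wrist_force: [0.6, -0.0, -0.2]
finger_gap: 0.648
gripper_force: 0.0
```

```bash
python3 - <<'E'
from h import *
p,r=now();print(p,ctrl.read_state()["qpos"].round(2))
# next: L standoff, tilt -26.5
L=np.array([.531,.323,.072]); t=tool(172.6,-35); n=-t.as_matrix()[:,2]; t2=tool(172.6,-26.5); n2=-t2.as_matrix()[:,2]
S=L+.006*n+.10*n2; print("standoff",S)
print(rel(p,r,S,t2))
s=snap("top"); print(s["image"].shape)
s=snap("side"); q,m=wood(s,(.549,-.264),(.074,.115),.085); n,c,k=plane(q); print(len(q),k,n.round(3),c.round(4))
cv2.imwrite("pics/s5.png",cv2.resize(s["image"][130:400,230:480],None,fx=2.2,fy=2.2)[:,:,::-1])
E
```

```text
[ 0.5486756  -0.26305385  0.17711403] [-0.56  0.54  1.47  0.08  1.22 -0.9 ]
standoff [0.48333905 0.32919008 0.16640835]
[0.5786, 0.1169, 0.0819, -0.1935, -0.5189, -1.1326]
(400, 640, 3)
1430 888 [-0.087  0.121  0.989] [ 0.5482 -0.2656  0.099 ]
```

View pics/s5.png

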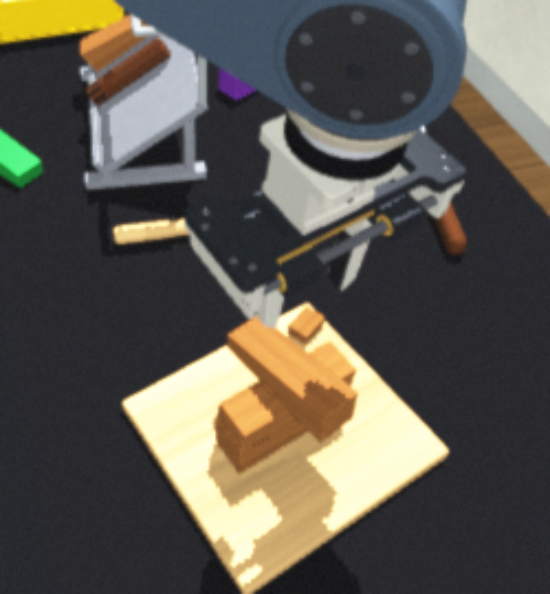

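Blank 1 lies across the pair, centred, with its thick end near the camera (face centre z 0.099, as expected). Now for blank 2, in two legs in front of the rail.

```bash
python3 - <<'E'
from h import *
p,r=now(); t2=tool(172.6,-26.5); V=np.array([.40,.08,.26]); S=np.array([.483,.329,.1665])
print(rel(p,r,V,t2)); print(rel(V,t2,S,t2))
E
```

```text
[0.3805, -0.0389, -0.0357, -0.1921, -0.5102, -1.1323]
[-0.0032, 0.2576, 0.1061, 0.0, 0.0, 0.0]
```

Emit:
{"op": "arm_command", "data": {
  "motion": [
    [0.042,-0.004,-0.004,-0.021,-0.057,-0.126],
    [0.085,-0.009,-0.008,-0.043,-0.113,-0.252],
    [0.127,-0.013,-0.012,-0.064,-0.17,-0.377],
    [0.169,-0.017,-0.016,-0.085,-0.227,-0.503],
    [0.211,-0.022,-0.02,-0.107,-0.283,-0.629],
    [0.254,-0.026,-0.024,-0.128,-0.34,-0.755],
    [0.296,-0.03,-0.028,-0.149,-0.397,-0.881],
    [0.338,-0.035,-0.032,-0.171,-0.453,-1.006],
    [0.3805,-0.0389,-0.0357,-0.1921,-0.5102,-1.1323],
    [0.3805,-0.0389,-0.0357,-0.1921,-0.5102,-1.1323]
  ]
}}

```text
time_s: 18.05
position: [0.3975, 0.0827, 0.2576]
eef_rot: [0.168, 2.68, -0.034]
wrist_force: [-0.1, 0.8, 0.1]
finger_gap: 0.644
gripper_force: 0.0
```

```bash
python3 - <<'E'
from h import *
p,r=now(); t2=tool(172.6,-26.5); S=np.array([.4833,.3292,.1664])
print(p,ctrl.read_state()["qpos"].round(2),rel(p,r,S,t2))
for nm in("side","top"):
    s=snap(nm); q,m=wood(s,(.549,-.264),(.077,.115),.085)
    n,c,k=plane(q); b=q[abs((q-c)@n)<.0025]; rc=cv2.minAreaRect((b[:,:2]*1000).astype(np.float32))
    print(nm,len(q),k,n.round(3),c.round(4),rc)
    q,m=wood(s,(.549,-.264),(.0655,.0735),.075); rc=cv2.minAreaRect((q[:,:2]*1000).astype(np.float32)); print("  pair",len(q),rc)
    if nm=="top":
        for lab,(u0,u1,v0,v1) in dict(L=(183,208,188,240),M=(224,240,190,242)).items():
            w=cloud(s)[v0:v1,u0:u1]; h=cv2.cvtColor(s["image"][v0:v1,u0:u1],cv2.COLOR_RGB2HSV); P=w[(h[...,0]<18)&(h[...,1]>120)]; n,c,k=plane(P[P[:,2]>.03]); print(lab,len(P),k,n.round(3),c.round(4))
E
```

```text
[0.39749144 0.08265324 0.25757074] [ 0.18 -0.18  2.21 -0.21  0.68 -1.14] [-0.0084, 0.2549, 0.1068, 0.0056, -0.0055, 0.0029]
side 1464 993 [-0.068  0.132  0.989] [ 0.5487 -0.2644  0.099 ] ((547.274169921875, -261.25958251953125), (38.96734619140625, 120.70050048828125), 22.815744400024414)
  pair 651 ((547.5469970703125, -275.888671875), (91.66464233398438, 123.5905990600586), 88.57427978515625)
top 632 345 [-0.063  0.139  0.988] [ 0.5507 -0.2595  0.0989] ((550.39306640625, -258.3268127441406), (37.598854064941406, 120.41383361816406), 22.037120819091797)
  pair 346 ((543.5313720703125, -241.73297119140625), (120.57524871826172, 80.6880111694336), 17.607118606567383)
L 639 322 [-0.443  0.053  0.895] [0.5143 0.3246 0.0949]
M 355 170 [-0.57  -0.322  0.756] [0.5035 0.2299 0.0927]
```

Blank 1 sits at a yaw of about 112° (5° off square, within tolerance) and is centred within 4 mm. The handle has not moved. Next I go to blank 2.

Emit:
{"op": "arm_command", "data": {
  "motion": [
    [-0.001,0.028,0.012,0,0,0],
    [-0.002,0.057,0.024,0.002,-0.002,0.001],
    [-0.003,0.085,0.036,0.003,-0.003,0.001],
    [-0.004,0.113,0.047,0.005,-0.005,0.003],
    [-0.005,0.142,0.059,0.005,-0.005,0.003],
    [-0.006,0.17,0.071,0.005,-0.005,0.003],
    [-0.007,0.198,0.083,0.005,-0.005,0.003],
    [-0.008,0.227,0.095,0.005,-0.005,0.003],
    [-0.0075,0.254,0.107,0.005,-0.005,0.003],
    [-0.0075,0.254,0.107,0.005,-0.005,0.003]
  ]
}}

```text
time_s: 19.4
position: [0.4858, 0.3257, 0.1634]
eef_rot: [0.182, 2.678, -0.044]
wrist_force: [0.6, -0.0, -0.3]
finger_gap: 0.643
gripper_force: 0.0
```

```bash
python3 - <<'E'
from h import *
p,r=now(); print(p,ctrl.read_state()["qpos"].round(2))
L=np.array([.531,.323,.072]); t=tool(172.6,-35); n=-t.as_matrix()[:,2]; t2=tool(172.6,-26.5); n2=-t2.as_matrix()[:,2]
print(rel(p,r,L+.006*n,t2))
E
```

```text
[0.48582087 0.32571867 0.16339085] [ 0.66  0.37  1.86 -0.55  0.65 -0.38]
[0.0009, 0.0035, 0.096, -0.0039, -0.0042, -0.0057]
```

Emit:
{"op": "arm_command", "data": {
  "motion": [
    [0,0,0.006,0,0,0],
    [0,0.001,0.014,0,0,0],
    [0,0.001,0.022,0,0,0],
    [0,0.001,0.03,0,0,0],
    [0,0.001,0.038,0,0,0],
    [0,0.001,0.046,0,0,0],
    [0,0.001,0.052,0,0,0],
    [0,0.001,0.055,0,0,0],
    [0,0.001,0.055,0,0,0],
    [0,0.001,0.055,0,0,0]
  ]
}}

```text
time_s: 20.65
position: [0.5091, 0.3239, 0.1157]
eef_rot: [0.18, 2.676, -0.041]
wrist_force: [0.4, -0.0, 0.1]
finger_gap: 0.643
gripper_force: 0.0
```

```bash
python3 - <<'E'
from h import *
p,r=now(); print(p,ctrl.read_state()["qpos"].round(2))
L=np.array([.531,.323,.072]); t=tool(172.6,-35); n=-t.as_matrix()[:,2]; t2=tool(172.6,-26.5); n2=-t2.as_matrix()[:,2]
print(rel(p,r,L+.006*n,t2))
E
```

```text
[0.5091231  0.32389114 0.11570721] [ 0.63  0.47  1.85 -0.61  0.56 -0.32]
[0.0008, 0.002, 0.0429, -0.0017, -0.0024, -0.0046]
```

Emit:
{"op": "arm_command", "data": {
  "motion": [
    [0,0.001,0.006,-0.001,-0.002,-0.004],
    [0,0.0015,0.012,-0.001,-0.002,-0.004],
    [0,0.002,0.018,-0.001,-0.002,-0.004],
    [0,0.002,0.024,-0.001,-0.002,-0.004],
    [0,0.002,0.03,-0.001,-0.002,-0.004],
    [0,0.002,0.036,-0.001,-0.002,-0.004],
    [0.001,0.002,0.041,-0.001,-0.002,-0.004],
    [0.001,0.002,0.043,-0.001,-0.002,-0.004],
    [0.001,0.002,0.043,-0.001,-0.002,-0.004],
    [0.001,0.002,0.043,-0.001,-0.002,-0.004]
  ]
}}

```text
time_s: 21.9
position: [0.5274, 0.3234, 0.0767]
eef_rot: [0.174, 2.675, -0.041]
wrist_force: [-0.2, -1.0, 0.8]
finger_gap: 0.645
gripper_force: 0.0
```

Emit:
{"op": "arm_command", "data": {
  "motion": [
    [0,0,0,0,0,0],
    [0,0,0,0,0,0],
    [0,0,0,0,0,0],
    [0,0,0,0,0,0],
    [0,0,0,0,0,0],
    [0,0,0,0,0,0],
    [0,0,0,0,0,0],
    [0,0,0,0,0,0],
    [0,0,0,0,0,0],
    [0,0,0,0,0,0]
  ],
  "hand": -1,
  "grip_force": 30
}}

```text
time_s: 23.15
position: [0.5274, 0.3233, 0.0766]
eef_rot: [0.174, 2.675, -0.042]
wrist_force: [-1.6, -1.8, 3.7]
finger_gap: 0.41
gripper_force: 29.9
```

```bash
python3 - <<'E'
from h import *
p,r=now(); st=ctrl.read_state(); print(p,st["qpos"].round(2),st["finger_gap"]*93,st["wrist_force"])
L=np.array([.531,.323,.072]); t=tool(172.6,-35); n=-t.as_matrix()[:,2]; t2=tool(172.6,-26.5)
print(rel(p,r,L+.006*n,t2)); print(r.inv().apply(n))
E
```

```text
[0.52740452 0.32332621 0.07658155] [ 0.61  0.56  1.83 -0.68  0.5  -0.27] 38.14657739084371 [-1.60627236 -1.83897757  3.73365872]
[-0.0003, 0.0001, -0.0002, -0.001, -0.0006, -0.0006]
[ 0.14835657 -0.00109572 -0.98893333]
```

Gripped at 38 mm. I pull out square to the slope.

Emit:
{"op": "arm_command", "data": {
  "motion": [
    [0.001,0,-0.005,0,0,0],
    [0.002,0,-0.012,0,0,0],
    [0.003,0,-0.022,0,0,0],
    [0.005,0,-0.034,0,0,0],
    [0.007,0,-0.048,0,0,0],
    [0.009,0,-0.062,0,0,0],
    [0.0115,0,-0.076,0,0,0],
    [0.0135,0,-0.09,0,0,0],
    [0.016,0,-0.105,0,0,0],
    [0.016,0,-0.105,0,0,0]
  ]
}}

```text
time_s: 24.4
position: [0.4666, 0.3318, 0.1645]
eef_rot: [0.173, 2.674, -0.04]
wrist_force: [0.6, -0.1, -1.1]
finger_gap: 0.406
gripper_force: 29.9
```

```bash
python3 - <<'E'
from h import *
p,r=now(); st=ctrl.read_state(); print(p,st["qpos"].round(2),st["finger_gap"]*93)
t2=tool(172.6,-26.5); V=np.array([.40,.06,.27]); print(rel(p,r,V,t2))
# place: blank underside mid U; tool vertical, top level. 
t=tool(172.6,-35); n=-t.as_matrix()[:,2]; off=t2.inv().apply(.006*n); P=tool(110,0)
U=np.array([.549,-.261,.099]); print("off",off,"place",U+P.apply(off))
print(rel(V,t2,U+P.apply(off)+[0,0,.1],P))
E
```

```text
[0.4665816  0.33180229 0.16449728] [ 0.7   0.35  1.89 -0.57  0.66 -0.33] 37.758714049751134
[-0.0195, -0.2781, -0.1084, 0.0004, 0.0005, -0.0005]
off [ 8.86856467e-04  5.33363417e-20 -5.93409518e-03] place [ 0.54869668 -0.26016663  0.1049341 ]
[-0.1398, -0.2983, 0.1424, 0.2525, 0.4153, 1.0722]
```

```bash
python3 - <<'E'
from h import *
p,r=now(); print(rel(p,r,p+[-.085,.01,.005],r)); V=np.array([.385,.06,.27]); t2=tool(172.6,-26.5); print(rel(p,r,V,t2))
P=tool(110,0); print(rel(V,t2,[.5487,-.2602,.205],P))
E
```

```text
[0.0743, -0.0011, -0.0427, 0.0, 0.0, 0.0]
[-0.0062, -0.28, -0.115, 0.0004, 0.0005, -0.0005]
[-0.1532, -0.2964, 0.149, 0.2525, 0.4153, 1.0722]
```

Emit:
{"op": "arm_command", "data": {
  "motion": [
    [0.02,0,-0.011,0,0,0],
    [0.047,-0.001,-0.027,0,0,0],
    [0.074,-0.001,-0.043,0,0,0],
    [0.066,-0.03,-0.05,0,0,0],
    [0.053,-0.075,-0.062,0,0,0],
    [0.04,-0.12,-0.074,0,0,0],
    [0.026,-0.165,-0.085,0,0,0],
    [0.013,-0.21,-0.097,0,0,0],
    [0,-0.252,-0.108,0,0,0],
    [-0.006,-0.28,-0.115,0,0,0]
  ]
}}

```text
time_s: 25.65
position: [0.385, 0.0581, 0.2699]
eef_rot: [0.175, 2.674, -0.042]
wrist_force: [0.3, -0.1, -1.1]
finger_gap: 0.406
gripper_force: 29.9
```

```bash
python3 - <<'E'
from h import *
p,r=now(); st=ctrl.read_state(); print(p,st["qpos"].round(2),st["finger_gap"]*93)
P=tool(110,0); print(rel(p,r,[.5487,-.2602,.205],P))
E
```

```text
[0.384993   0.05811331 0.26987965] [ 0.11 -0.24  2.23 -0.16  0.71 -1.24] 37.74011539090676
[-0.1534, -0.2941, 0.1493, 0.2518, 0.4162, 1.0704]
```

Emit:
{"op": "arm_command", "data": {
  "motion": [
    [-0.008,-0.015,0.007,0.013,0.021,0.054],
    [-0.023,-0.044,0.022,0.038,0.062,0.16],
    [-0.04,-0.076,0.039,0.065,0.108,0.278],
    [-0.058,-0.112,0.057,0.096,0.158,0.407],
    [-0.077,-0.147,0.075,0.126,0.208,0.535],
    [-0.095,-0.182,0.093,0.156,0.258,0.664],
    [-0.113,-0.218,0.11,0.186,0.308,0.792],
    [-0.129,-0.247,0.125,0.211,0.35,0.899],
    [-0.143,-0.274,0.139,0.234,0.387,0.995],
    [-0.1534,-0.2941,0.1493,0.2518,0.4162,1.0704]
  ]
}}

```text
time_s: 26.9
position: [0.5493, -0.2598, 0.2029]
eef_rot: [-1.803, -2.569, 0.001]
wrist_force: [-0.7, 1.1, -0.7]
finger_gap: 0.408
gripper_force: 29.9
```

```bash
python3 - <<'E'
from h import *
s=snap("side"); p,r=now(); st=ctrl.read_state(); print(p,st["qpos"].round(2),st["finger_gap"]*93)
X=tool(110).as_matrix(); q,m=wood(s,p,(.15,.27),.09); l=(q-p)@X
T=l[(l[:,0]>-.055)&(l[:,2]<-.010)]; n,c,k=plane(T); print("top",len(T),k,n.round(3),c.round(4),np.percentile(T,[1,99],axis=0).round(3).tolist())
E_=l[(l[:,0]<-.05)];print("end",len(E_), np.percentile(E_,[1,99],axis=0).round(4).tolist())
q,m=wood(s,(.549,-.264),(.077,.115),.085); n,c,k=plane(q); print("lower",k,n.round(3),c.round(4))
P=tool(110,0); print(rel(p,r,[.5487,-.2602,.112],P))
E
```

```text
[ 0.54996312 -0.2618418   0.20223469] [-0.52  0.48  1.51 -0.    1.16 -0.86] 38.152809402858715
top 842 690 [ 0.003 -0.001  1.   ] [-0.0252  0.0004 -0.024 ] [[-0.055, -0.019, -0.026], [0.01, 0.019, -0.011]]
end 227 [[-0.0575, -0.019, -0.0257], [-0.0502, 0.019, -0.006]]
lower 731 [-0.081  0.124  0.989] [ 0.5481 -0.266   0.0991]
[0.0017, -0.0003, 0.0902, -0.0034, -0.0026, -0.0068]
```

Blank 2's top is level (0.2°) and centred in the grip. I lower it.

Emit:
{"op": "arm_command", "data": {
  "motion": [
    [0,0,0.006,-0.001,-0.001,-0.003],
    [0.001,0,0.016,-0.003,-0.002,-0.006],
    [0.001,0,0.028,-0.003,-0.002,-0.006],
    [0.001,0,0.041,-0.003,-0.002,-0.006],
    [0.001,0,0.054,-0.003,-0.002,-0.006],
    [0.001,0,0.066,-0.003,-0.002,-0.006],
    [0.001,0,0.076,-0.003,-0.002,-0.006],
    [0.001,0,0.084,-0.003,-0.002,-0.006],
    [0.001,0,0.09,-0.003,-0.002,-0.006],
    [0.001,0,0.09,-0.003,-0.002,-0.006]
  ]
}}

```text
time_s: 28.2
position: [0.5484, -0.2574, 0.1137]
eef_rot: [1.792, 2.578, 0.001]
wrist_force: [-0.4, -0.3, -0.9]
finger_gap: 0.405
gripper_force: 29.9
```

Emit:
{"op": "arm_command", "data": {
  "motion": [
    [0,0,0.0005,0,0,0],
    [0,0,0.001,0,0,0],
    [0,0,0.0015,0,0,0],
    [0,0,0.002,0,0,0],
    [0,0,0.0025,0,0,0],
    [0,0,0.003,0,0,0],
    [0,0,0.003,0,0,0],
    [0,0,0.003,0,0,0],
    [0,0,0.003,0,0,0],
    [0,0,0.003,0,0,0]
  ]
}}

```text
time_s: 29.45
position: [0.5486, -0.2574, 0.111]
eef_rot: [1.792, 2.578, 0.001]
wrist_force: [0.2, -0.3, -1.4]
finger_gap: 0.406
gripper_force: 29.9
```

Emit:
{"op": "arm_command", "data": {
  "motion": [
    [-0.001,0,0,0,0,0],
    [-0.002,0,0,0,0,0],
    [-0.003,0,0.0005,0,0,0],
    [-0.003,0,0.001,0,0,0],
    [-0.003,0,0.0015,0,0,0],
    [-0.003,0,0.002,0,0,0],
    [-0.003,0,0.0025,0,0,0],
    [-0.003,0,0.003,0,0,0],
    [-0.003,0,0.003,0,0,0],
    [-0.003,0,0.003,0,0,0]
  ]
}}

```text
time_s: 30.7
position: [0.5496, -0.2602, 0.1081]
eef_rot: [1.791, 2.578, 0.001]
wrist_force: [-0.3, 0.4, -0.5]
finger_gap: 0.408
gripper_force: 29.9
```

Emit:
{"op": "arm_command", "data": {
  "motion": [
    [0,0,0.0005,0,0,0],
    [0,0,0.001,0,0,0],
    [0,0,0.0015,0,0,0],
    [0,0,0.002,0,0,0],
    [0,0,0.002,0,0,0],
    [0,0,0.002,0,0,0],
    [0,0,0.002,0,0,0],
    [0,0,0.002,0,0,0],
    [0,0,0.002,0,0,0],
    [0,0,0.002,0,0,0]
  ]
}}

```text
time_s: 31.95
position: [0.5496, -0.2602, 0.1061]
eef_rot: [1.791, 2.578, 0.001]
wrist_force: [0.6, -1.0, -0.7]
finger_gap: 0.406
gripper_force: 29.9
```

Emit:
{"op": "arm_command", "data": {
  "motion": [
    [0,0,0.0005,0,0,0],
    [0,0,0.001,0,0,0],
    [0,0,0.0015,0,0,0],
    [0,0,0.0015,0,0,0],
    [0,0,0.0015,0,0,0],
    [0,0,0.0015,0,0,0],
    [0,0,0.0015,0,0,0],
    [0,0,0.0015,0,0,0],
    [0,0,0.0015,0,0,0],
    [0,0,0.0015,0,0,0]
  ]
}}

```text
time_s: 33.2
position: [0.5496, -0.2602, 0.1045]
eef_rot: [1.792, 2.578, 0.001]
wrist_force: [0.3, 0.3, -0.5]
finger_gap: 0.404
gripper_force: 29.9
```

Emit:
{"op": "arm_command", "data": {
  "motion": [
    [0,0,0.0005,0,0,0],
    [0,0,0.001,0,0,0],
    [0,0,0.0015,0,0,0],
    [0,0,0.0015,0,0,0],
    [0,0,0.0015,0,0,0],
    [0,0,0.0015,0,0,0],
    [0,0,0.0015,0,0,0],
    [0,0,0.0015,0,0,0],
    [0,0,0.0015,0,0,0],
    [0,0,0.0015,0,0,0]
  ]
}}

```text
time_s: 34.45
position: [0.5498, -0.2603, 0.104]
eef_rot: [1.791, 2.577, 0.001]
wrist_force: [-3.3, 1.6, 9.2]
finger_gap: 0.409
gripper_force: 29.9
```

Contact at 9 N. Release and back off.

Emit:
{"op": "arm_command", "data": {
  "motion": [
    [0,0,0,0,0,0],
    [0,0,0,0,0,0],
    [0,0,0,0,0,0],
    [0,0,0,0,0,0],
    [0,0,0,0,0,0],
    [0,0,0,0,0,0],
    [0,0,-0.01,0,0,0],
    [0,0,-0.03,0,0,0],
    [0,0,-0.06,0,0,0],
    [0,0,-0.1,0,0,0]
  ],
  "hand": 0.29
}}

```text
time_s: 35.7
position: [0.5491, -0.26, 0.2042]
eef_rot: [1.792, 2.579, 0.001]
wrist_force: [-0.0, -0.3, 1.1]
finger_gap: 0.648
gripper_force: 0.0
```

Emit:
{"op": "arm_command", "data": {
  "motion": [
    [0,0,-0.04,0,0,0],
    [0.02,0.04,-0.06,0,0,0],
    [0.04,0.08,-0.06,0,0,0],
    [0.06,0.12,-0.06,0,0,0],
    [0.08,0.15,-0.06,0,0,0],
    [0.1,0.17,-0.06,0,0,0],
    [0.1,0.17,-0.06,0,0,0],
    [0.1,0.17,-0.06,0,0,0],
    [0.1,0.17,-0.06,0,0,0],
    [0.1,0.17,-0.06,0,0,0]
  ]
}}

```text
time_s: 36.95
position: [0.6735, -0.1079, 0.2634]
eef_rot: [1.793, 2.577, 0.001]
wrist_force: [-0.2, 1.0, -0.2]
finger_gap: 0.644
gripper_force: 0.0
```

```bash
python3 - <<'E'
from h import *
print(now()[0])
for nm in("side","top"):
    s=snap(nm); q,m=wood(s,(.549,-.264),(.121,.137),.085)
    n,c,k=plane(q); b=q[abs((q-c)@n)<.002]; print(nm,len(q),k,n.round(3),c.round(4),cv2.minAreaRect((b[:,:2]*1000).astype(np.float32)))
    if nm=="side": cv2.imwrite("pics/s6.png",cv2.resize(s["image"][130:400,230:480],None,fx=2.2,fy=2.2)[:,:,::-1])
E
```

```text
[ 0.67346632 -0.1078857   0.26343905]
side 1260 1104 [-0.007 -0.002  1.   ] [ 0.5491 -0.2613  0.1273] ((548.0287475585938, -257.4976501464844), (38.9427490234375, 122.76272583007812), 21.226531982421875)
top 610 357 [0.018 0.011 1.   ] [ 0.5501 -0.2563  0.1277] ((550.6026611328125, -254.38021850585938), (37.843814849853516, 120.59313201904297), 21.61610984802246)
```

View pics/s6.png

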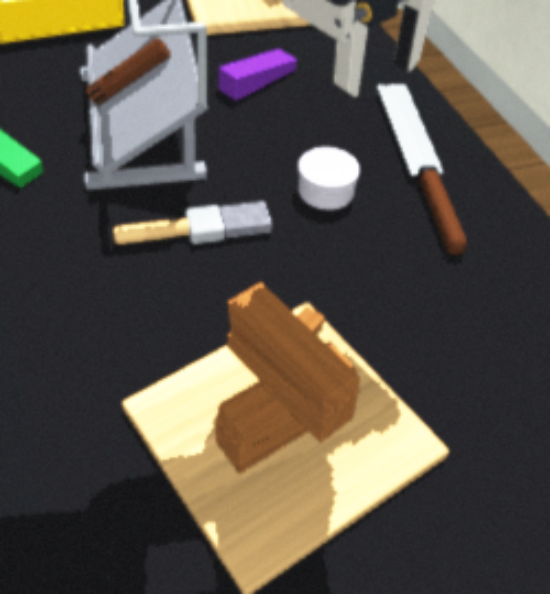

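The stack is complete: its top is level (under 1.3°) at z 0.1275, and the second blank is centred within about 6 mm at a yaw of 111°. The handle, brush, tin and offcut are where they were.

```bash
python3 -c "
from workcell import ctrl
print(ctrl.finish_job())"
```

```text
the job is handed in; nothing more can be done
None
```

Both rack blanks are on the stack, one across the lower pair and the other end for end on top of it; the last images show the top level within about 1.3° and centred within about 6 mm, and the job is handed in (no verdict was returned).

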